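# Stand the toppled bottle upright in the crate

### The job

The tall square bottle has toppled and leans across its bay of the deep wooden crate. Tip it upright and leave it standing on its foot on the floor of that same bay, without lifting it out of the crate. Leave the round jar in the other bay and the painted pitcher where they stand.

Things in the scene. Friction and masses are not known exactly. Their poses are not given: they have to be found in the camera images.
- bottle: White ceramic bottle, 0.4 kg, 250 mm high: square body 50 x 50 up to 150, shoulder to 174, round neck 26 across to 240, cork 22 across on top. Origin on its axis 130 mm above the underside; z from foot to cork, x, y square to the flats. Starts leaning about 40 deg to the crate's +x: foot on a bay's floor at its -x wall, neck on the +x rim 180 mm up from the foot; its y about along the crate's y.
- crate: Deep open wooden crate, fixed, 165 (x) x 240 (y) x 155 (z) mm outside; walls, floor and divider 10 thick. The full-height divider at y = 0 makes two bays, each 145 (x) x 105 (y) inside, 145 deep, centred at y = +57.5 and -57.5. Origin: centre of the underside, so bay floors at z = 10 mm, rim at 155. Its x points away from the robot within 0.4 rad. The bottle may be in either bay.
- jar: Round white ceramic jar with a cork lid, 68 mm across, 94 mm high, standing loose in the other bay, wholly below the rim. Origin at the centre of its underside, z up. Leave it alone.
- pitcher: Empty painted ceramic pitcher, loose on the ledge to one side of the crate: 132 mm across, 190 mm high, handle on its own +y side reaching 99 mm from the axis. Origin at the centre of its underside, z up. Leave it alone. A stone mortar with its pestle, 190 mm across and 190 mm high, stands on the crate's other side.
There are look-alikes about, which are no part of the job. There is more than one size of the bottle; the job needs the larger.

How it is judged:
By the outcome, as a careful person would: the job done as asked, in the order asked, and still so for the second after the job is handed in, with the robot touching nothing.
It also fails if it takes over 40 s, if anything falls off the work surface, if the arm or the gripper's body presses on something with over 40 N, if the wrist force passes 120 N, or if a joint passes its speed limit or range.

### The arm

A 6-joint arm with a two-finger parallel gripper is mounted at the origin on the work surface. World frame = base frame: x ahead of the robot, y to its left, z up, the work surface at z = 0. Lengths are in m, angles in rad, forces in N, time in s.
With the tool pointing down it reaches from about 0.3 to 0.85 m from the base axis. Payload 5.4 kg.
Tool frame: the origin (TCP) lies midway between the tips of the shut fingers; the grasp point (between the pads) lies 19 mm behind it; y points along the fingers, z is the direction in which the jaws open and shut, and the axes are right-handed (so a half turn about y gives the same grasp; the last joint's range is limited). The gripper opens to 85 mm and grips with 20 to 120 N. Pads are 22 mm wide; open, the fingers measure 114 mm over their backs; the gripper's body (76 mm by 85 mm) begins 54 mm behind the grasp point. The pads swing forward as they close: fully open they stand 13 mm farther back than shut.
Start: joints at [-1.546, 0.158, 1.597, -0, 1.386, -0.21], TCP at [0.134, -0.559, 0.231] pointing down, gripper open.
Joint ranges: [-2.91, 2.91], [-0.94, 2.29], [0.18, 2.7], [-1.29, 4.43], [0.17, 2.64], [-3, 3]. Speed limits (rad/s): [2.57, 2.57, 3.14, 3.14, 3.14, 3.14].

### API

Orientations are given as a rotation vector (axis times angle).
In Python, from workcell import bot gives the robot as it stands.
- The arm moves only by the tool jog_arm, never from a script. Its arguments are lists of equal length, an entry for each row: "jaw": the finger opening in mm, from 0 to 85.4; "delta_pos": the shift along the tool's x, y, z in mm, a list of three; "rotation": the turn, a rotation vector about the tool's x, y, z in degrees, a list of three. A call has 1 to 5 rows; each row shifts and turns the commanded pose from where the row before left it, along the tool's axes as they then stand; what a row does not reach is not made up. A row lasts 1/8 s, in which the tool goes at most 62.5 mm and 10.7 degrees, less where a joint would pass 70% of its speed; a pose out of reach is approached as far as the arm can. A call with a gripper value outside its range is refused whole. The fingers move at their own pace and stop on an object; "newtons" is the grip in N (left out, the last holds). Time passes only in rows, so rows that do not move let the fingers close. It gives the time, the measured TCP pose, the force and the opening at its end, in the units of the state.
- bot.read_state(): the state, without advancing time (a new reading comes with each control period).
- bot.camera(name): name is "side" or "top" or "wrist"; returns the picture (420x560x3 uint8, blue, green, red); there is no depth.
- bot.camera_info(name): a dict with "fovy" (degrees; the focal length in pixels is half the picture's height over the tangent of half this angle, whatever the lens; pixels are square), "cx", "cy" (the principal point, pixels), "R" (3x3) and "t" (3): a world point X has camera coordinates R X + t. Camera axes: x right, y down, z forward; pixel columns grow to the right and rows downward; lengths in m; the calibration is good to about 2 mm. The wrist camera is an equidistant fisheye: a pixel r from the principal point sees the ray r / f radians off the axis. A picture is of the moment at which its call begins: read the wrist's pose just before it. camera_info takes no time and is no camera call; for the wrist camera it gives the pose at the moment of the call.
- bot.close_job(): hands the job in, once; it reports no verdict.
The state is a dict: "time": time; "joints": joint angles; "qvel": joint speeds; "tau": joint torques, N m; "tool_pos": TCP position; "orientation": TCP orientation; "wrist_force": force on the tool from outside, world axes, zero at the start; "torque": the same for the moment, N m; "opening": opening from 0.0 (shut) to 1.0 (fully open).
Only numpy, scipy, OpenCV 4.12 (cv2) and the standard library are available. Lean on these libraries where they do the work, as an engineer would, in place of code of your own. Each camera call takes 0.05 s, during which the arm holds its last target.

## Working session

There is one attempt and no reset: what is moved stays moved. The work goes in short steps, Python scripts to look and compute and a tool call to move; the robot and the scene stay as the last step left them, time stands still between calls to the robot, and variables do not carry over. Pictures are saved under pics/ and viewed, and the job is handed in when it is done.

Besides the shell and the picture viewer there is one more tool, called as a command line: name --argument value ..., lists and objects as JSON in quotes. jog_arm: Moves the arm, as the interface text tells. Its arguments: {"type":"object","properties":{"jaw":{"type":"array","items":{"type":"number"}},"delta_pos":{"type":"array","items":{"type":"array","items":{"type":"number"}}},"rotation":{"type":"array","items":{"type":"array","items":{"type":"number"}}},"newtons":{"type":"number"}},"required":["jaw","delta_pos","rotation"]}

```bash
mkdir -p pics; ls; python3 - <<'E'
from workcell import bot
import cv2,numpy as np
np.set_printoptions(precision=4,suppress=True)
for n in("side","top","wrist"):
    i=bot.camera_info(n)
    print(n,i)
    cv2.imwrite(f"pics/{n}0.png",bot.camera(n))
s=bot.read_state();print(s)
E
```

```text
pics
side {'fovy': 51.5916241549314, 'cx': 283.57815566955213, 'cy': 211.64927572842797, 'R': array([[-0.9637, -0.2667,  0.0113],
       [-0.1736,  0.594 , -0.7855],
       [ 0.2028, -0.759 , -0.6187]]), 't': array([0.5301, 0.1852, 1.3926])}
top {'fovy': 55.28134385805154, 'cx': 287.7479182679027, 'cy': 207.73282529825974, 'R': array([[ 0.009 , -1.    ,  0.0034],
       [-0.9958, -0.0093, -0.0914],
       [ 0.0914, -0.0026, -0.9958]]), 't': array([0.0063, 0.5214, 1.1163])}
wrist {'fovy': 65.70646984690485, 'cx': 279.2730109341241, 'cy': 210.863610732347, 'R': array([[ 0.2326, -0.9726, -0.002 ],
       [-0.9327, -0.2237,  0.2828],
       [-0.2755, -0.0639, -0.9592]]), 't': array([-0.5736, -0.036 ,  0.3803])}
{'time': 0.15, 'joints': array([-1.5461,  0.1589,  1.5979, -0.    ,  1.3862, -0.2101]), 'qvel': array([ 0.0001, -0.0021, -0.0039,  0.0005, -0.001 ,  0.0013]), 'tau': array([  0.0007, -39.6378, -33.1784,  -0.0002,   0.0055,   0.    ]), 'tool_pos': array([ 0.1337, -0.5588,  0.2305]), 'orientation': array([-0.2472,  2.0984, -2.0953]), 'wrist_force': array([-0.9964,  0.482 , -0.8405]), 'torque': array([0.0059, 0.0061, 0.0005]), 'opening': 0.9988628784618386}
```

View pics/side0.png

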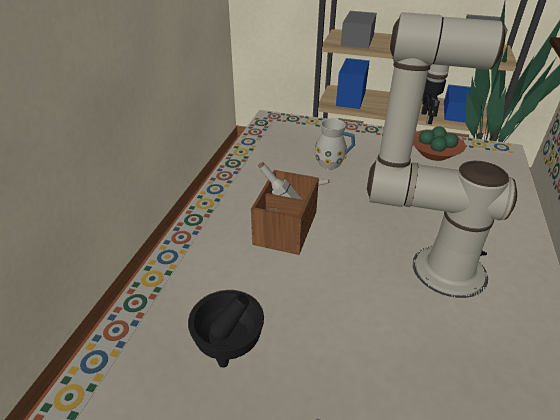

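View pics/top0.png

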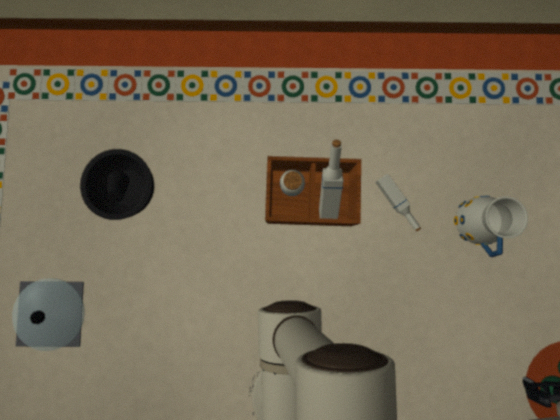

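View pics/wrist0.png

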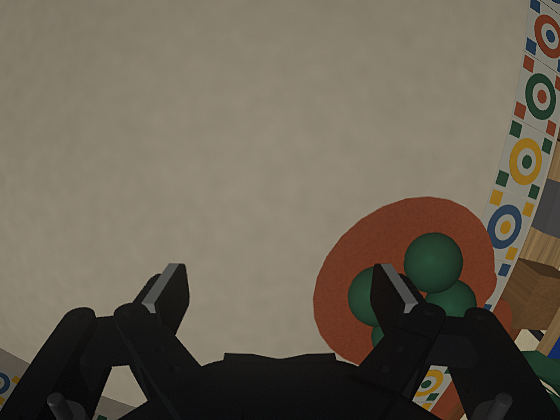

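```bash
python3 - <<'E'
import cv2
a=cv2.imread('pics/top0.png')[130:240,250:380];b=cv2.imread('pics/side0.png')[150:260,235:345]
cv2.imwrite('pics/topz.png',cv2.resize(a,None,fx=6,fy=6,interpolation=cv2.INTER_CUBIC)[:600])
cv2.imwrite('pics/sidez.png',cv2.resize(b,None,fx=5,fy=5,interpolation=cv2.INTER_CUBIC))
E
```

```text
(no output)
```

View pics/topz.png

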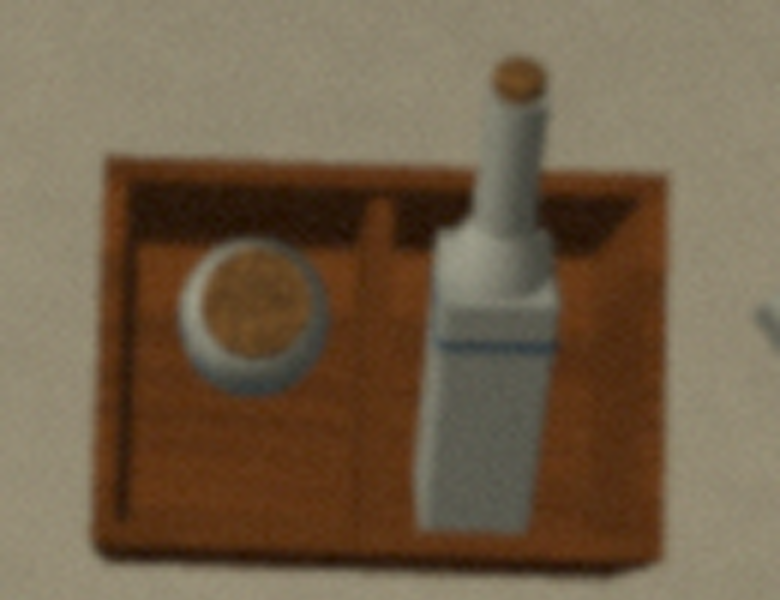

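View pics/sidez.png

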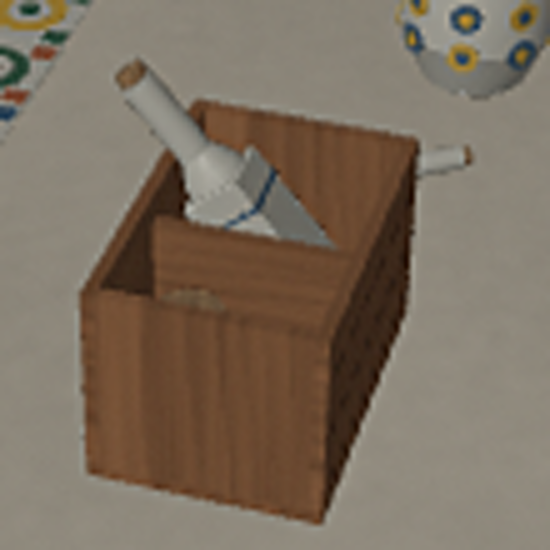

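```bash
cat > h.py <<'E'
import numpy as np
from workcell import bot
np.set_printoptions(precision=4,suppress=True)
def ray(n,u,v):
    i=bot.camera_info(n);f=210/np.tan(np.radians(i['fovy']/2))
    x,y=u-i['cx'],v-i['cy']
    if n=='wrist':
        r=np.hypot(x,y);th=r/f;d=np.array([x/r*np.sin(th),y/r*np.sin(th),np.cos(th)])
    else: d=np.array([x/f,y/f,1])
    R=np.array(i['R']);d=R.T@d;return -R.T@i['t'],d/np.linalg.norm(d)
def plane(n,u,v,z):
    o,d=ray(n,u,v);return o+d*(z-o[2])/d[2]
def tri(p,q):
    o1,d1=p;o2,d2=q
    s=np.linalg.lstsq(np.c_[d1,-d2],o2-o1,rcond=None)[0]
    a=o1+s[0]*d1;b=o2+s[1]*d2;return (a+b)/2,np.linalg.norm(a-b)
def proj(n,X):
    i=bot.camera_info(n);f=210/np.tan(np.radians(i['fovy']/2));c=np.array(i['R'])@X+i['t']
    return i['cx']+f*c[0]/c[2],i['cy']+f*c[1]/c[2]
E
python3 - <<'E'
from h import *
T=lambda x,y:(250+(x+.5)/6-.5,130+(y+.5)/6-.5)
S=lambda x,y:(235+(x+.5)/5-.5,150+(y+.5)/5-.5)
c=[plane('top',*T(*p),.155) for p in[(107,157),(668,175),(662,552),(97,543)]]
c=np.array(c);print(c,c.mean(0))
print([np.linalg.norm(c[i]-c[i-1]) for i in range(4)])
ax=(c[0]+c[1]-c[2]-c[3]);print('yaw',np.degrees(np.arctan2(ax[1],ax[0])));ay=c[0]+c[3]-c[1]-c[2];print(np.degrees(np.arctan2(-ay[0],ay[1])))
cs=np.array([plane('side',*S(*p),.155) for p in[(200,102),(417,142),(330,335),(83,290)]]);print('side: far-right,near-right,near-left,far-left',cs,cs.mean(0))
print('cork top',tri(ray('top',*T(519,73)),ray('side',*S(126,68))))
print('neck base',tri(ray('top',*T(508,222)),ray('side',*S(201,152))))
E
```

```text
[[ 0.6417  0.0644  0.155 ]
 [ 0.6362 -0.1736  0.155 ]
 [ 0.4761 -0.1699  0.155 ]
 [ 0.4777  0.0663  0.155 ]] [ 0.5579 -0.0532  0.155 ]
[np.float64(0.16397140127672824), np.float64(0.23807589477405686), np.float64(0.16016223172881272), np.float64(0.23622158459470913)]
yaw -1.0040271095915456
-0.8481387696893933
side: far-right,near-right,near-left,far-left [[ 0.6331 -0.1729  0.155 ]
 [ 0.4731 -0.1666  0.155 ]
 [ 0.4805  0.0595  0.155 ]
 [ 0.6423  0.0593  0.155 ]] [ 0.5572 -0.0552  0.155 ]
cork top (array([ 0.6635, -0.1023,  0.22  ]), np.float64(0.0015698729990733969))
neck base (array([ 0.6134, -0.1053,  0.1597]), np.float64(0.0019731049047770404))
```

```bash
cat > p.py <<'E'
from h import *
from scipy.spatial.transform import Rotation as Ro
def plan(pos,R,n=None):
    s=bot.read_state();R0=Ro.from_rotvec(s['orientation'])
    d=R0.inv().apply(np.array(pos)-s['tool_pos'])*1000
    r=np.degrees((R0.inv()*R).as_rotvec())
    print('delta tool mm',d,'rot deg',r,np.linalg.norm(r),'t',s['time'],'pos',s['tool_pos'],'F',s['wrist_force'],'open',s['opening']);return d,r
def ori(th,yaw): # th: tilt about jaw axis deg (positive: tool points forward +x), jaw along crate y
    az=np.radians(yaw);X=np.array([np.cos(az),np.sin(az),0]);Y=np.array([-np.sin(az),np.cos(az),0]);Z=np.array([0,0,1.])
    t=np.radians(th);a=-Z*np.cos(t)+X*np.sin(t)
    return Ro.from_matrix(np.c_[np.cross(a,Y),a,Y])
E
python3 - <<'E'
from p import *
T=lambda x,y:(250+(x+.5)/6-.5,130+(y+.5)/6-.5)
R=Ro.from_rotvec(bot.read_state()['orientation']).as_matrix();print(R)
a,b=plane('top',*T(417,530),.042),plane('top',*T(530,534),.042);print(a,b)
# shoulder -x edge at 150: z=.026+.115+.016
a,b=plane('top',*T(440,303),.157),plane('top',*T(556,306),.157);print(a,b)
E
```

```text
[[-0.9726 -0.0001  0.2326]
 [-0.2326  0.0014 -0.9726]
 [-0.0003 -1.     -0.0014]]
[ 0.492  -0.0766  0.042 ] [ 0.4906 -0.1292  0.042 ]
[ 0.5801 -0.0768  0.157 ] [ 0.5793 -0.1256  0.157 ]
```

```bash
sed -i 's/return Ro.from_matrix.*/return Ro.from_matrix(np.c_[np.cross(a,-Y),a,-Y])/' p.py; python3 -c "
from p import *
plan([.637,-.1028,.34],ori(0,0))"
```

```text
delta tool mm [-595.5873 -108.8335 -326.5178] rot deg [ 0.0822 13.4531 -0.0055] 13.453329988966496 t 0.15 pos [ 0.1337 -0.5588  0.2305] F [-0.9964  0.482  -0.8405] open 0.9988628784618386
```

jog_arm --jaw '[85,85,85]' --delta_pos '[[0,-45,0],[0,-45,0],[0,-40,0]]' --rotation '[[0,0,0],[0,5,0],[0,8,0]]'

```text
time: 0.52
tool_pos: [0.1338, -0.5591, 0.3627]
orientation: [-0.004, 2.219, -2.22]
wrist_force: [0.8, -0.7, 0.2]
opening: 0.996
```

jog_arm --jaw '[85,85,85,85,85]' --delta_pos '[[-30,0,-28],[-42,0,-38],[-42,0,-38],[-42,0,-38],[-42,0,-38]]' --rotation '[[0,0,0],[0,0,0],[0,0,0],[0,0,0],[0,0,0]]'

```text
time: 1.15
tool_pos: [0.3314, -0.3761, 0.361]
orientation: [-0.008, 2.218, -2.217]
wrist_force: [1.0, -0.2, 0.8]
opening: 0.994
```

jog_arm --jaw '[75,70,70,70,70]' --delta_pos '[[-42,0,-38],[-42,0,-38],[-42,0,-38],[-42,0,-38],[-42,0,-38]]' --rotation '[[0,0,0],[0,0,0],[0,0,0],[0,0,0],[0,0,0]]'

```text
time: 1.78
tool_pos: [0.5399, -0.1845, 0.361]
orientation: [-0.009, 2.218, -2.218]
wrist_force: [0.4, -1.4, -0.1]
opening: 0.817
```

```bash
python3 -c "
from p import *
plan([.637,-.1028,.30],ori(0,0));print(bot.read_state()['joints'])"
```

```text
delta tool mm [-97.7972  60.9604 -80.8785] rot deg [0.0009 0.4577 0.0221] 0.45822010640237537 t 1.775 pos [ 0.5399 -0.1845  0.361 ] F [ 0.3614 -1.3739 -0.0818] open 0.8172333499118268
[-0.5409  0.0956  1.4133 -0.0002  1.633   1.0219]
```

jog_arm --jaw '[65,65,65,65]' --delta_pos '[[-45,0,-40],[-44,0,-38],[0,50,0],[0,0,0]]' --rotation '[[0,0,0],[0,0.4,0],[0,0,0],[0,0,0]]'

```text
time: 2.28
tool_pos: [0.6249, -0.1059, 0.3055]
orientation: [0.014, -2.221, 2.213]
wrist_force: [-0.1, 0.2, -0.3]
opening: 0.763
```

```bash
python3 -c "
from p import *
import cv2
plan([.637,-.1028,.168],ori(0,0));print(bot.read_state()['joints'])
for n in('wrist','top'): cv2.imwrite(f'pics/{n}1.png',bot.camera(n))
"
```

```text
delta tool mm [-13.5418 137.4148  -2.5637] rot deg [0.2177 0.1072 0.6074] 0.6540581881734343 t 2.275 pos [ 0.6249 -0.1059  0.3055] F [-0.1076  0.1543 -0.3383] open 0.7631971601294802
[-0.3581  0.2831  1.3065 -0.0002  1.5633  1.2108]
```

View pics/wrist1.png

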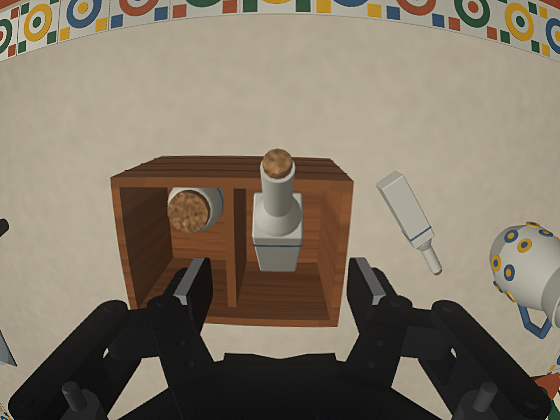

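```bash
python3 -c "
from p import *
print(plane('wrist',277,158,.22), plane('wrist',277,197,.165),plane('wrist',280,270,.042))
i=bot.camera_info('wrist');print(-np.array(i['R']).T@i['t'])
plan([.637,-.1028,.168],ori(0,0))
"
```

```text
[ 0.6703 -0.1054  0.22  ] [ 0.6273 -0.1049  0.165 ] [ 0.4902 -0.108   0.042 ]
[ 0.6999 -0.1072  0.4551]
delta tool mm [-10.2436 143.776   -4.8466] rot deg [0.008  0.0179 0.0391] 0.043747321624536026 t 2.375 pos [ 0.6269 -0.1077  0.3118] F [ 0.1792 -0.7006  1.2286] open 0.76170266061865
```

jog_arm --jaw '[60,60,60,60,60]' --delta_pos '[[-11,35,-3],[0,45,0],[0,40,0],[0,22,0],[0,0,0]]' --rotation '[[0,0,0],[0,0,0],[0,0,0],[0,0,0],[0,0,0]]'

```text
time: 3.0
tool_pos: [0.6379, -0.1051, 0.1698]
orientation: [0.0, -2.221, 2.221]
wrist_force: [-0.4, -0.2, 0.6]
opening: 0.703
```

```bash
python3 -c "
from p import *
import cv2
plan([.638,-.1045,.168],ori(0,0));print(bot.read_state()['joints'])
for n in('wrist','side'): cv2.imwrite(f'pics/{n}2.png',bot.camera(n))
"
```

```text
delta tool mm [-0.0699  1.8326 -0.5998] rot deg [ 0.0089 -0.0215  0.028 ] 0.036402497801102766 t 3.0 pos [ 0.6379 -0.1051  0.1698] F [-0.4203 -0.1775  0.5883] open 0.7032621489073202
[-0.3498  0.3887  1.4424 -0.      1.311   1.2214]
```

View pics/wrist2.png

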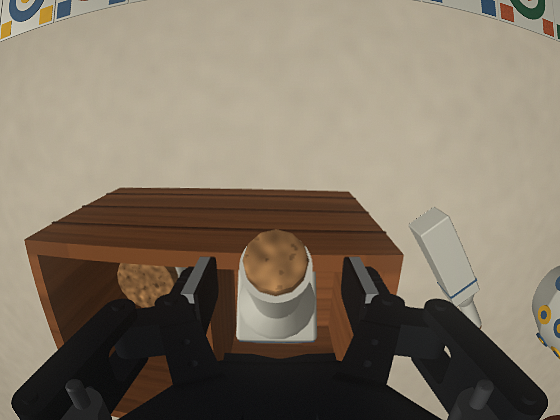

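View pics/side2.png

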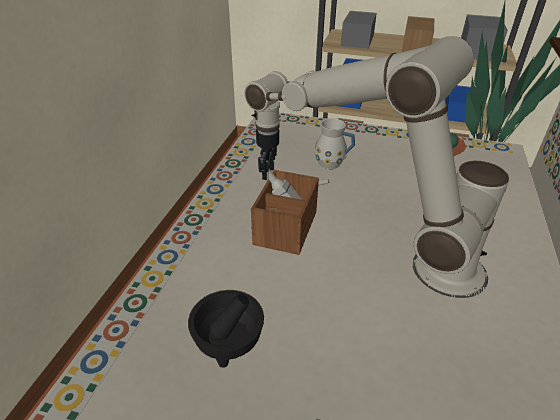

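jog_arm --jaw '[20,15,15,15,15]' --delta_pos '[[0,0,0],[0,0,0],[0,0,0],[0,0,0],[0,0,0]]' --rotation '[[0,0,0],[0,0,0],[0,0,0],[0,0,0],[0,0,0]]' --newtons 45

```text
time: 3.72
tool_pos: [0.6392, -0.1043, 0.1709]
orientation: [0.002, 2.219, -2.22]
wrist_force: [1.4, 1.1, 6.4]
opening: 0.292
```

```bash
python3 -c "
from p import *
import cv2
plan([.638,-.1045,.168],ori(0,0));
for n in('wrist',): cv2.imwrite(f'pics/{n}3.png',bot.camera(n))
"
```

```text
delta tool mm [1.2245 2.8902 0.2125] rot deg [-0.021   0.0512 -0.165 ] 0.1740610883878836 t 3.725 pos [ 0.6392 -0.1043  0.1709] F [1.4351 1.0813 6.4281] open 0.29189039820613427
```

View pics/wrist3.png

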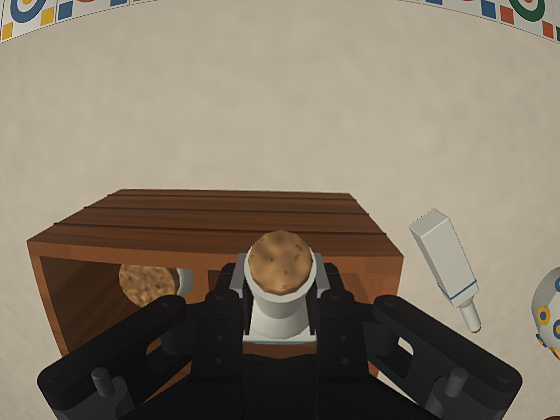

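```bash
python3 -c "
from p import *
r0=np.array([.6392-.5035,0,.1705-.0265])
W=[(40,.5035,.010),(40,.5035,.016),(36,.506,.017),(30,.512,.017)]+[(t,.512+.0009*(30-t),.016) for t in (24,18,12,6,0)]
P=[];O=[]
for th,fx,zl in W:
    a=np.radians(th);F=np.array([fx,-.1043,zl+.025*np.sin(a)])
    P.append(F+Ro.from_rotvec([0,-np.radians(40-th),0]).apply(r0));O.append(ori(40-th,0))
for i in range(1,len(W)):
    print(W[i],P[i],O[i-1].inv().apply(P[i]-P[i-1])*1000,np.degrees((O[i-1].inv()*O[i]).as_rotvec()))
"
```

```text
(40, 0.5035, 0.016) [ 0.6392 -0.1043  0.1761] [ 0. -6.  0.] [0. 0. 0.]
(36, 0.506, 0.017) [ 0.6313 -0.1043  0.1848] [ 7.8755 -8.7401  0.    ] [0. 0. 4.]
(30, 0.512, 0.017) [ 0.6206 -0.1043  0.1949] [  9.9632 -10.7878   0.    ] [0. 0. 6.]
(24, 0.5174, 0.016) [ 0.6082 -0.1043  0.202 ] [11.056 -9.177  0.   ] [0. 0. 6.]
(18, 0.5228, 0.016) [ 0.5947 -0.1043  0.2081] [11.278  -9.5589  0.    ] [0. 0. 6.]
(12, 0.5282, 0.016) [ 0.5804 -0.1043  0.212 ] [11.7356 -9.0292  0.    ] [0. 0. 6.]
(6, 0.5336, 0.016) [ 0.5656 -0.1043  0.2139] [12.2409 -8.5785  0.    ] [0. 0. 6.]
(0, 0.539, 0.016) [ 0.5504 -0.1043  0.2135] [12.78   -8.2096 -0.    ] [0. 0. 6.]
```

jog_arm --jaw '[15,15,15,15]' --delta_pos '[[0,-3,0],[0,-4,0],[8,-9,0],[10,-11,0]]' --rotation '[[0,0,0],[0,0,0],[0,0,4],[0,0,6]]'

```text
time: 4.28
tool_pos: [0.619, -0.1042, 0.1944]
orientation: [0.185, 2.13, -2.129]
wrist_force: [0.1, -1.4, -4.5]
opening: 0.285
```

```bash
python3 -c "
from p import *
import cv2
plan([.6206,-.1043,.195],ori(10,0));
for n in('wrist',): cv2.imwrite(f'pics/{n}4.png',bot.camera(n))
cv2.imwrite('pics/side4.png',cv2.resize(bot.camera('side')[140:260,225:345],None,fx=5,fy=5,interpolation=cv2.INTER_CUBIC))
"
```

```text
delta tool mm [-1.7068 -0.3195  0.0938] rot deg [ 0.0361  0.073  -0.0291] 0.08643174536794766 t 4.275 pos [ 0.619  -0.1042  0.1944] F [ 0.1429 -1.3563 -4.4551] open 0.2849774459853163
```

View pics/side4.png

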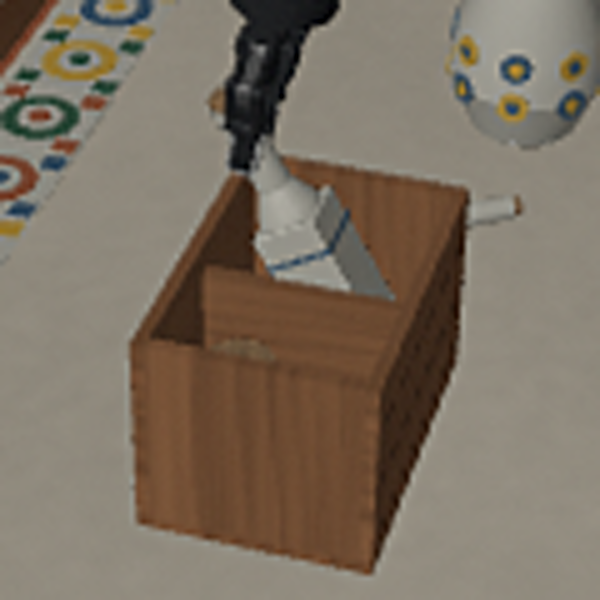

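View pics/wrist4.png

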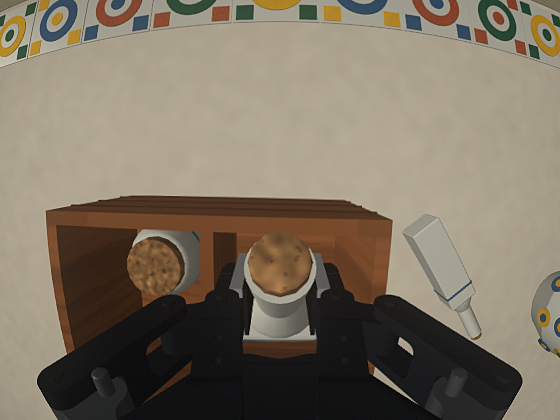

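jog_arm --jaw '[15,15,15,15,15]' --delta_pos '[[10,-9,0],[11,-9.5,0],[12,-9,0],[12,-8.5,0],[12.5,-8,0]]' --rotation '[[0,0,6],[0,0,6],[0,0,6],[0,0,6],[0,0,6]]'

```text
time: 5.0
tool_pos: [0.5505, -0.1039, 0.2137]
orientation: [0.659, 1.817, -1.814]
wrist_force: [-0.8, 0.5, -4.8]
opening: 0.285
```

jog_arm --jaw '[15]' --delta_pos '[[0,0,0]]' --rotation '[[0,0,0]]'

```text
time: 5.12
tool_pos: [0.5483, -0.1031, 0.2106]
orientation: [0.656, 1.826, -1.817]
wrist_force: [-0.1, 0.6, -5.0]
opening: 0.291
```

```bash
python3 -c "
from p import *
import cv2
plan([.5504,-.1043,.2135],ori(40,0));print(bot.read_state()['joints'])
cv2.imwrite('pics/wrist5.png',bot.camera('wrist'))
cv2.imwrite('pics/side5.png',cv2.resize(bot.camera('side')[140:260,225:345],None,fx=5,fy=5,interpolation=cv2.INTER_CUBIC))
cv2.imwrite('pics/top5.png',cv2.resize(bot.camera('top')[130:240,250:380],None,fx=5,fy=5,interpolation=cv2.INTER_CUBIC))
"
```

```text
delta tool mm [-3.4827 -0.9062  1.1658] rot deg [ 0.2188 -0.1104  0.4022] 0.4709624748455207 t 5.125 pos [ 0.5483 -0.1031  0.2106] F [-0.1318  0.5923 -4.9898] open 0.29129118610131743
[-0.618  -0.331   2.2392  0.5903  0.733   0.6088]
```

View pics/side5.png

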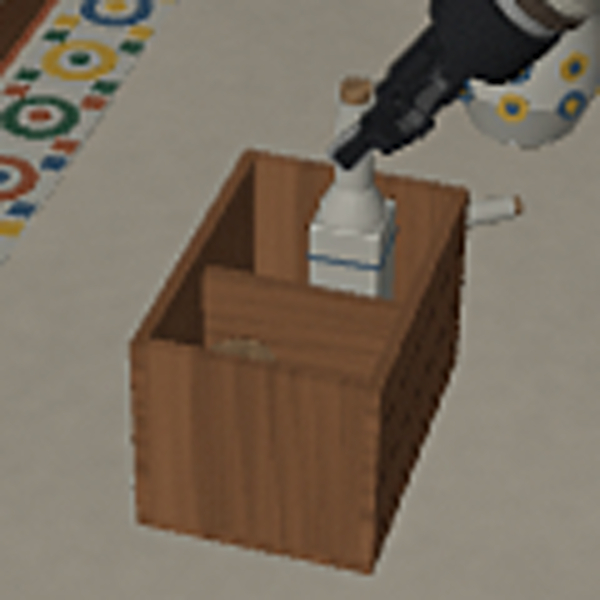

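View pics/top5.png

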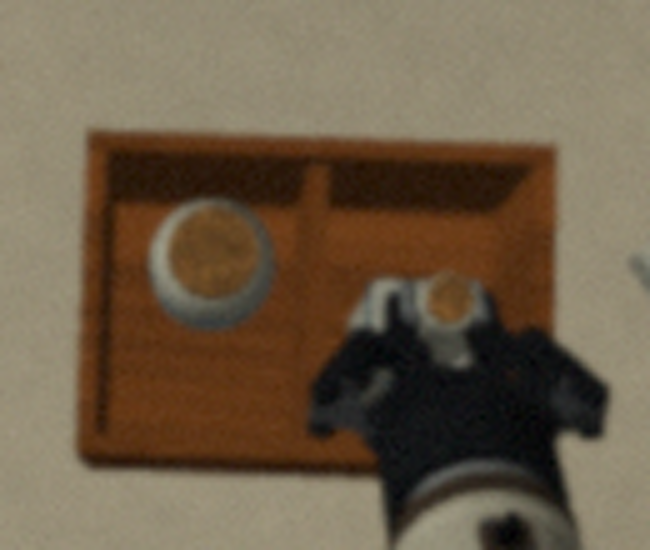

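View pics/wrist5.png

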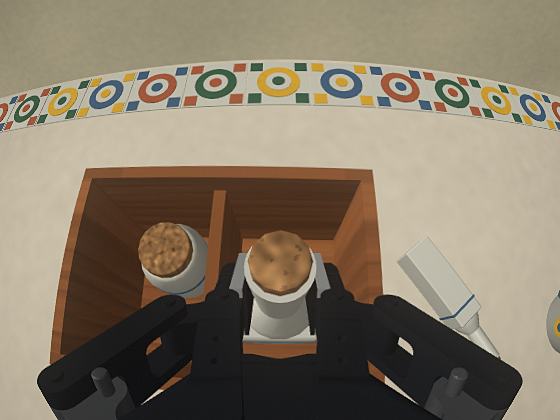

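```bash
python3 -c "
from p import *
T=lambda x,y:(250+(x+.5)/5-.5,130+(y+.5)/5-.5)
S=lambda x,y:(225+(x+.5)/5-.5,140+(y+.5)/5-.5)
print(tri(ray('top',*T(450,293)),ray('side',*S(356,84))))
plan([.5504,-.1043,.2135],ori(40,0))
i=bot.camera_info('wrist')
print(plane('wrist',280,258,.265))
"
```

```text
(array([ 0.5425, -0.1046,  0.2665]), np.float64(0.0034606647019027135))
delta tool mm [ 2.6288  0.3956 -0.69  ] rot deg [0.015  0.1025 0.0219] 0.10591935088225057 t 5.275 pos [ 0.5522 -0.105   0.2155] F [ 0.4273  0.3859 -4.7567] open 0.2901307404047675
[ 0.5457 -0.1047  0.265 ]
```

jog_arm --jaw '[15,15,15]' --delta_pos '[[1.3,1.5,0],[1.3,1.5,0],[0,0,0]]' --rotation '[[0,0,0],[0,0,0],[0,0,0]]'

```text
time: 5.65
tool_pos: [0.551, -0.1042, 0.2099]
orientation: [0.659, 1.818, -1.816]
wrist_force: [-0.2, -0.4, -4.3]
opening: 0.289
```

jog_arm --jaw '[15,15]' --delta_pos '[[1.3,1.5,0],[0,0,0]]' --rotation '[[0,0,0],[0,0,0]]'

```text
time: 5.9
tool_pos: [0.5508, -0.1044, 0.2082]
orientation: [0.66, 1.817, -1.816]
wrist_force: [-0.0, 0.1, -5.0]
opening: 0.292
```

jog_arm --jaw '[15,15]' --delta_pos '[[0.6,0.8,0],[0,0,0]]' --rotation '[[0,0,0],[0,0,0]]'

```text
time: 6.15
tool_pos: [0.5513, -0.1045, 0.2081]
orientation: [0.662, 1.816, -1.816]
wrist_force: [-1.2, 1.4, 0.3]
opening: 0.295
```

jog_arm --jaw '[15,15,15]' --delta_pos '[[0.5,0.6,0],[0,0,0],[0,0,0]]' --rotation '[[0,0,0],[0,0,0],[0,0,0]]' --newtons 20

```text
time: 6.52
tool_pos: [0.5518, -0.1047, 0.2081]
orientation: [0.663, 1.814, -1.815]
wrist_force: [-2.3, 2.0, 5.6]
opening: 0.292
```

```bash
python3 -c "
from p import *
import cv2
s=bot.read_state();print(s['wrist_force'],s['torque'],s['tool_pos'])
cv2.imwrite('pics/wrist6.png',bot.camera('wrist'))
cv2.imwrite('pics/side6.png',cv2.resize(bot.camera('side')[140:260,225:345],None,fx=5,fy=5,interpolation=cv2.INTER_CUBIC))
"
```

```text
[-2.2835  2.0293  5.5847] [0.5097 0.1692 0.2137] [ 0.5518 -0.1047  0.2081]
```

View pics/side6.png

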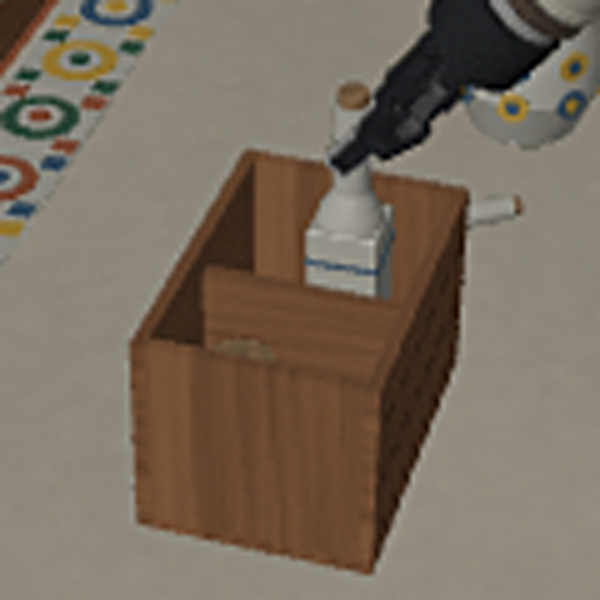

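View pics/wrist6.png

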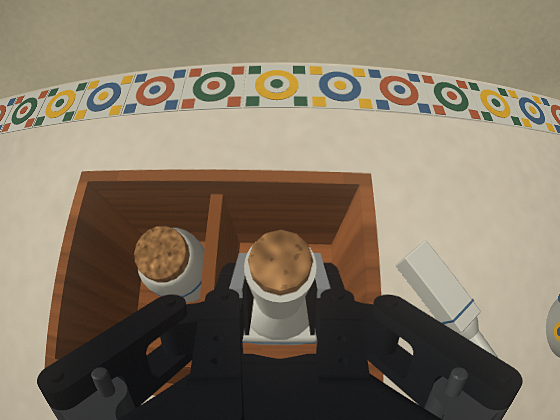

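jog_arm --jaw '[15,15,15]' --delta_pos '[[0,-0.5,-0.5],[0,0,0],[0,0,0]]' --rotation '[[0,0,0],[0,0,0],[0,0,0]]'

```text
time: 7.0
tool_pos: [0.5512, -0.1043, 0.2081]
orientation: [0.662, 1.814, -1.816]
wrist_force: [-1.1, 1.2, 5.7]
opening: 0.293
```

jog_arm --jaw '[30,34,38,42,46]' --delta_pos '[[0,0,0],[0,0,0],[0,0,0],[0,0,0],[0,0,0]]' --rotation '[[0,0,0],[0,0,0],[0,0,0],[0,0,0],[0,0,0]]'

```text
time: 7.62
tool_pos: [0.5505, -0.1039, 0.2067]
orientation: [0.66, 1.817, -1.816]
wrist_force: [0.1, -0.8, 0.5]
opening: 0.543
```

```bash
python3 -c "
from p import *
import cv2
s=bot.read_state();print(s['wrist_force'],s['torque'],s['tool_pos'],s['opening'])
cv2.imwrite('pics/wrist7.png',bot.camera('wrist'))
cv2.imwrite('pics/side7.png',cv2.resize(bot.camera('side')[140:260,225:345],None,fx=5,fy=5,interpolation=cv2.INTER_CUBIC))
"
```

```text
[ 0.0943 -0.757   0.5481] [0.0062 0.2964 0.045 ] [ 0.5505 -0.1039  0.2067] 0.542766108434217
```

View pics/side7.png

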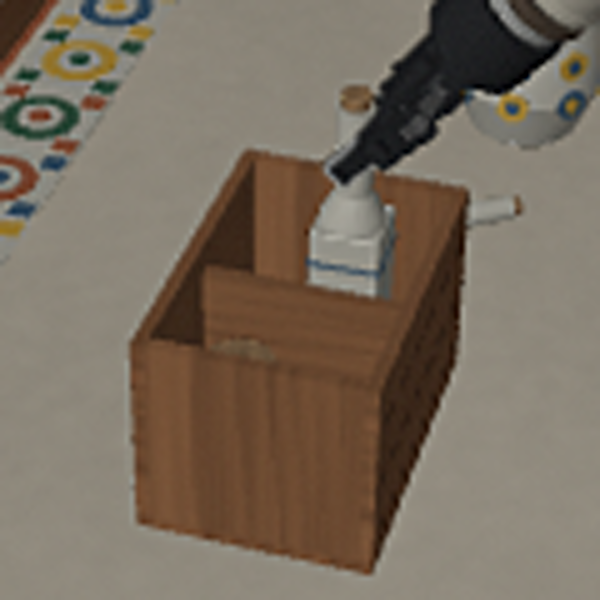

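View pics/wrist7.png

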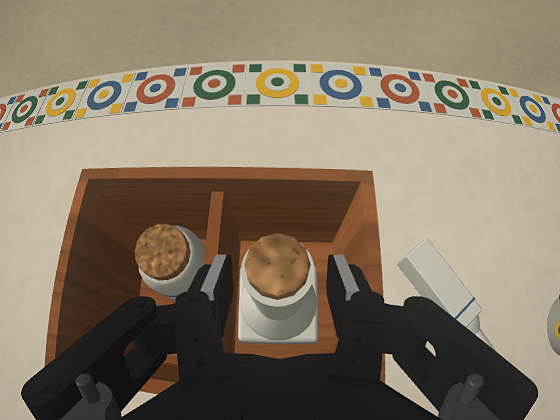

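jog_arm --jaw '[56,64,64,64,64]' --delta_pos '[[0,0,0],[0,-12,0],[0,-25,0],[0,-35,0],[0,-40,0]]' --rotation '[[0,0,0],[0,0,0],[0,0,0],[0,0,0],[0,0,0]]'

```text
time: 8.35
tool_pos: [0.4777, -0.1035, 0.293]
orientation: [0.659, 1.818, -1.816]
wrist_force: [0.1, -0.7, 1.1]
opening: 0.749
```

jog_arm --jaw '[64,64,64,64]' --delta_pos '[[0,-30,0],[0,-20,0],[0,0,0],[0,0,0]]' --rotation '[[0,0,0],[0,0,0],[0,0,0],[0,0,0]]'

```text
time: 8.85
tool_pos: [0.4465, -0.1039, 0.33]
orientation: [0.66, 1.818, -1.816]
wrist_force: [0.6, -0.0, -0.2]
opening: 0.75
```

```bash
python3 -c "
from p import *
import cv2
s=bot.read_state();print(s['time'],s['wrist_force'],s['tool_pos'],s['opening'],s['qvel'])
cv2.imwrite('pics/top8f.png',bot.camera('top'))
cv2.imwrite('pics/wrist8.png',bot.camera('wrist'))
cv2.imwrite('pics/side8f.png',bot.camera('side'))
a=cv2.imread('pics/top8f.png');b=cv2.imread('pics/side8f.png')
z=lambda m:cv2.resize(m,None,fx=5,fy=5,interpolation=cv2.INTER_CUBIC)
cv2.imwrite('pics/side8.png',z(b[140:260,225:345]));cv2.imwrite('pics/top8.png',z(a[130:240,250:380]))
d=cv2.absdiff(a,cv2.imread('pics/top0.png')).max(2);print('pitcher diff top',d[185:265,445:535].max(),'jar',d[160:210,275:308].max())
"
```

```text
8.85 [ 0.6471 -0.0026 -0.2144] [ 0.4465 -0.1039  0.33  ] 0.749663271723286 [0.0064 0.0119 0.0075 0.001  0.005  0.0006]
pitcher diff top 17 jar 18
```

View pics/side8.png

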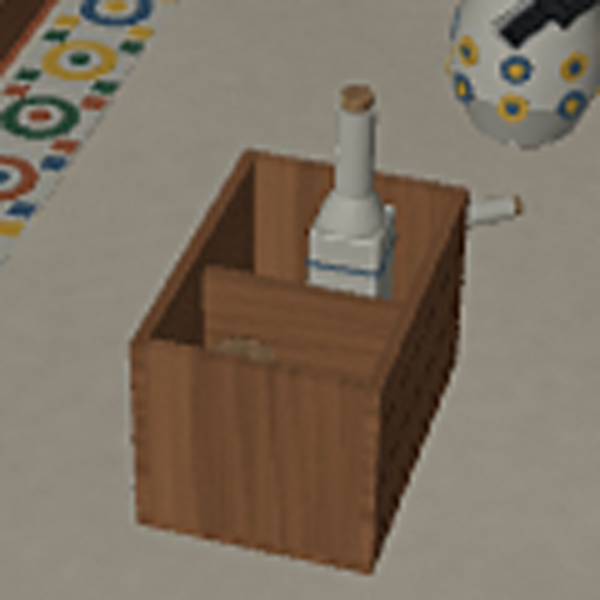

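View pics/top8f.png

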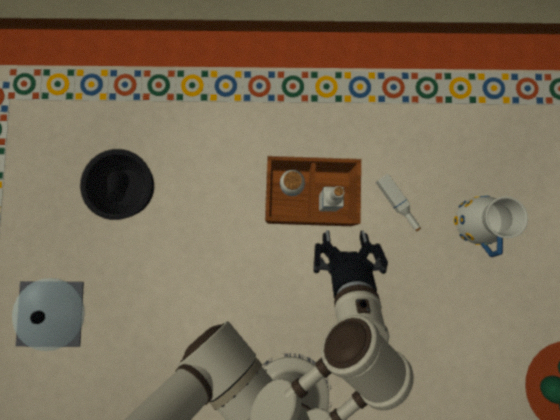

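View pics/wrist8.png

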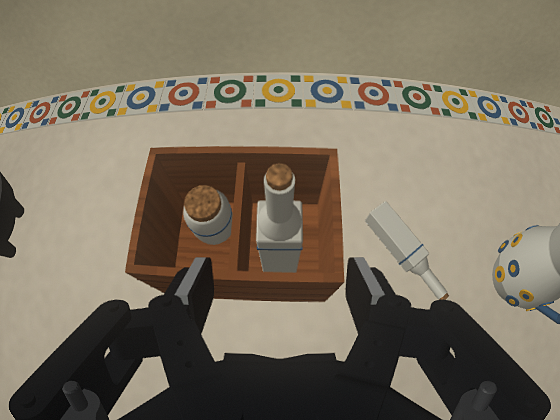

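```bash
python3 -c "
from p import *
import cv2
a=cv2.imread('pics/top8f.png')[130:240,250:380]
cv2.imwrite('pics/top8.png',cv2.resize(a,None,fx=6,fy=6,interpolation=cv2.INTER_CUBIC)[:600])"
```

```text
(no output)
```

View pics/top8.png

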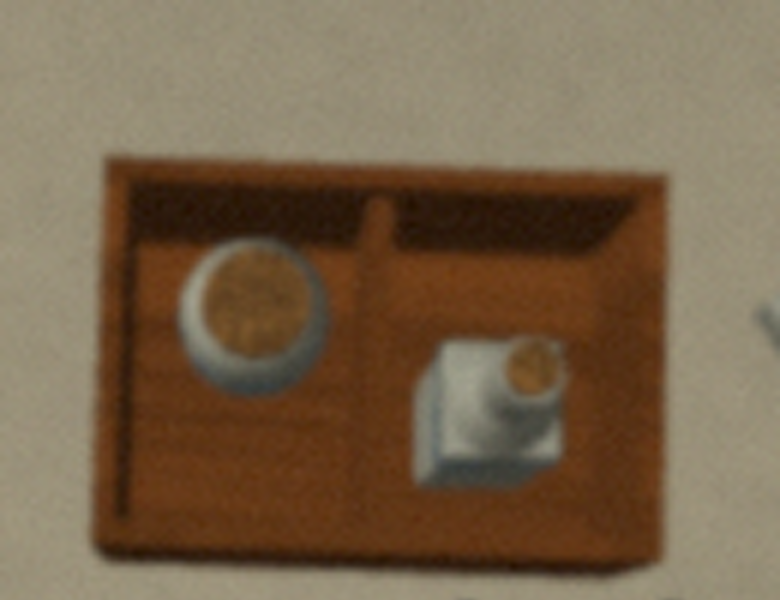

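```bash
python3 -c "
from p import *
T=lambda x,y:(250+(x+.5)/6-.5,130+(y+.5)/6-.5)
S=lambda x,y:(225+(x+.5)/5-.5,140+(y+.5)/5-.5)
print(plane('top',*T(533,365),.26),plane('top',*T(502,400),.16),tri(ray('top',*T(533,365)),ray('side',*S(357,93))))
bot.close_job()"
```

```text
[ 0.5401 -0.1025  0.26  ] [ 0.5389 -0.1025  0.16  ] (array([ 0.5396, -0.1024,  0.2612]), np.float64(0.0005492864275393211))
the job is handed in; nothing more can be done
```

The bottle is standing upright on its foot in its own bay, and the job is handed in, at about 9 s of the 40 s allowed. I gripped its neck with the tool pointing down, raised the foot about 6 mm off the bay floor and turned the bottle 40° upright. I then set it down with about 6 N of pressure, let go and backed away.

- **Upright:** the final pictures put the cork top at (0.540, -0.102, 0.261) and the shoulder's centre at (0.539, -0.103). The lean is under 1°, and the cork height matches a foot on the floor to about 1 mm.
- **Jar and pitcher:** both look unmoved, differing from the first top picture only by image noise.
- **Forces:** the gripper was clear of everything at the end. The highest wrist reading between moves was about 6 N.
- **Disagreement:** before the grasp, the wrist camera put the bottle about 3 mm to the side of the other two views. I aimed between them, and the grasp held.

No check failed.

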